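Set the cordless drill up for hinge screws

ROBOT

A 6-joint arm with a two-finger parallel gripper is mounted at the origin on the work surface; the furniture and walls round the work are solid. World frame = base frame: x ahead of the robot, y to its left, z up, the work surface at z = 0. Lengths are in m, angles in rad, forces in N, time in s.
With the tool pointing down it reaches from about 0.4 to 0.925 m from the base axis. Payload 12.5 kg.
Tool frame: the origin (TCP) lies on the front face of the gripper's body, between the roots of the fingers; the fingertips stand 78 mm ahead of it and the grasp point (between the pads) lies 59 mm ahead of it; z points along the fingers, y is the direction in which the jaws open and shut (so a half turn about z gives the same grasp; the last joint's range is limited). The gripper opens to 95 mm and grips with 3 to 60 N. Pads are 20 mm wide; open, the fingers measure 119 mm over their backs; the gripper's body (75 mm by 180 mm) begins 59 mm behind the grasp point.
Start: joints at [0.613, 0.491, 1.559, -0, 1.092, -0.106], TCP at [0.47, 0.412, 0.292] pointing down, gripper open.
Joint ranges: [-3.1, 3.1], [-0.84, 2.19], [0.05, 2.79], [-1.13, 4.28], [0.06, 2.93], [-2.69, 2.69]. Speed limits (rad/s): [2.22, 2.22, 2.79, 3.14, 3.14, 3.14].

INTERFACE

Orientations are given as a 3x3 rotation matrix whose columns are the frame's x, y, z axes.
In Python, from station import get_obs, vision, order, finder gives the robot as it stands. The module is installed in compiled form; this text tells all that it offers.
- The arm moves only by the shell command python3 -m jog 'ROWS'. ROWS is JSON, a list of rows, each a list of 5 numbers: the opening, from 0 (shut) to 1 (fully open), then the shift along the world's x, y, z in m, then the turn about the world's z in rad. A call has 1 to 12 rows; each row shifts and turns the commanded pose from where the row before left it; what a row does not reach is not made up. A row lasts 1/10 s, in which the tool goes at most 50 mm and 8.59 degrees, less where a joint would pass 70% of its speed; a pose out of reach is approached as far as the arm can. A call is refused whole if a number of a shift passes 0.05 or a number of a turn 0.15, either way. A call with a gripper value outside its range is refused whole. The fingers move at their own pace and stop on an object; the grip force is fixed at half the most. Time passes only in rows, so rows that do not move let the fingers close. It gives the time, the measured TCP pose, the force and the opening at its end, in the units of the state.
- get_obs(): the state, without advancing time (a new reading comes with each control period).
- vision.capture(name): name is "scene" or "top" or "wrist"; returns a dict with "img" (384x512x3 uint8, red, green, blue), "vfov" (degrees; the focal length in pixels is half the picture's height over the tangent of half this angle, whatever the lens; pixels are square), "cx", "cy" (the principal point, pixels), "world_from_camera" (4x4, takes a point from camera to world coordinates). Camera axes: x right, y up, looking along -z (the intrinsics and any distortion apply to the point x, -y, -z); pixel columns grow to the right and rows downward; lengths in m; the calibration is good to about 2 mm. The wrist camera is an equidistant fisheye: a pixel r from the principal point sees the ray r / f radians off the axis. A picture is of the moment at which its call begins. There is no depth.
- order.hand_in(): hands the job in, once; it reports no verdict.
Trained networks look in a picture, given as the dict that the camera call returned (one of the last four; its "shot" number tells which), for a name from the list of things; names that differ only in an ending like _2 or _b are one class to them, and where a whole thing is asked for, a point or a joint stands for the part that bears it (a point fixed in the world has none). Each returns a list of dicts, best first, with "conf" (0 to 1); they miss things now and then, are a little off and sometimes report something else, mostly with a low value. They report only what shows in the picture. A call takes as long as a camera call. They do not tell look-alikes from the thing itself.
- finder.search_frame(picture, query): "bbox" ([left, top, right, bottom] in pixels, round what is visible of it).
- finder.spot_point(picture, query): "position" ([column, row] in pixels: a listed point, or the origin of a listed thing).
The state is a dict: "clock": time; "qpos": joint angles; "joint_velocities": joint speeds; "joint_efforts": joint torques, N m; "ee_pos": TCP position; "eef_rot": TCP orientation; "contact_force": force on the tool from outside, world axes, zero at the start; "torque": the same for the moment, N m; "grip_width": finger opening in m.
Only numpy, scipy, OpenCV 4.12 (cv2) and the standard library are available. Lean on these libraries where they do the work, as an engineer would, in place of code of your own. Each camera call takes 0.05 s, during which the arm holds its last target. There are 200 camera calls.

TASK

Set the cordless drill driver up for driving small hinge screws, working with the fingertips only while it stands in its cradle: push the gear shifter on top of the drill all the way forward into low gear, and rub the knurled clutch collar round, click by click, until the yellow mark has clicked in at the arrow. Do not grip the drill or its collar, do not lift the drill out of its cradle, leave the screws, hinges and screwdriver beside it alone, and take the hand away at the end.

Things in the scene. Friction and masses are not known exactly. Their poses are not given: they have to be found in the camera images.
- drill: Pale grey cordless drill, loose, about 1.9 kg, standing on its battery in the cradle's pocket (1 mm play). Origin: centre of the battery's underside, 12 mm above the worktop; x along the drill to the chuck, y to its left, z up. Barrel axis at z 195 mm; barrel 62 mm thick from x -90 to 30 mm, then tapering to a 53 mm nose with a white arrow on top, next to the collar. Chuck and bit reach x 175 mm.
- cradle: Plywood cradle fixed to the worktop, 150 x 102 mm, 55 mm high, with a pocket for the battery and short bits standing in its rear rail (tops 77 mm high). Origin: centre of its underside on the worktop; same axes as the drill.
- clutch (a joint): Turn of the clutch collar, rad; grows as the collar's top moves to the drill's right (its -y). Six click stops: 0, 0.349, 0.698, 1.047, 1.396, 1.745 (10 mm apart at the rim). A sprung ball draws it into the nearest stop; passing the hump takes about 2 N at the rim. The yellow mark is at the arrow at 1.047 and starts one to three clicks short of it; the other five marks are white.
- gear (a joint): Travel of the gear shifter, m: 0 at the rear (high gear), 0.014 fully forward (low gear). Over a sprung hump half-way; pushing it takes about 3 N.
- collar_top (a point): Highest point of the black knurled clutch collar, mid-width, 225 mm above the drill's origin; fixed to the drill, does not turn with the collar. The collar is a ring 60 mm in diameter about the barrel axis, 30 mm wide along x, rubbery (friction about 1), 3 mm proud of the nose behind it and 6 mm of the flange in front. Its rear third is a smooth scale ring with the marks. Axes as the drill's.
- collar_axis (a point): Centre of the collar, on the barrel axis, 30 mm below collar_top.
- shifter (a point): Top centre of the shifter's ridge, a black ribbed bar 11 mm along x, 16 mm across, 8 mm high, on a slide plate 28 x 17 x 3 mm. It runs on the barrel's flat top deck (30 mm wide, drill x -50 to 34 mm, z 228 mm). The point is 10.5 mm above the deck, at drill x -11 mm when the shifter is at 0, and moves with it. Axes as the drill's.
- motor_axis (a point): Point on the barrel axis inside the motor housing, x -30 mm of the drill.
- handle_mid (a point): Middle of the drill's black handle, 125 mm above its origin.
- screw_box: Open cardboard tray of screws, 65 x 90 x 35 mm, loose, beside the cradle on the drill's right. Origin: centre of its underside.
- hinge_left: Loose steel butt hinge, 64 x 60 x 8 mm, lying on the worktop in front of the cradle. Origin: centre of its underside.
- hinge_right: The second butt hinge, as the first.
- screwdriver: Red-handled screwdriver, 210 mm long, 26 mm thick, loose, lying beside the cradle on the drill's left. Origin: under its middle.
Mind the look-alikes: they are no part of the job. Leave any white look-alike of the cradle alone.

How it is judged:
At the end, for the whole second after the job is handed in: The clutch collar rests within 0.08 rad of the stop at 1.047 (yellow mark at the arrow), the gear shifter is at least 11.5 mm forward of 14, and the drill stands still and upright (tilt under 0.06 rad), seated within 4 mm in its cradle (value of joint clutch between 0.967 and 1.127 rad and value of joint gear above 0.0115 m and velocity of joint clutch between -0.1 and 0.1 rad/s and z of drill in the frame of cradle below 0.016 m and angle between drill's own z axis and vertical below 0.06 rad and linear speed of drill below 0.02 m/s); the robot touches nothing.
It fails at once if the clutch collar is gripped (grasp point within 30 mm of the collar's centre) (distance between the grasp point and collar_axis below 0.03 m).
It fails at once if the drill is gripped by its barrel or handle (distance between the grasp point and motor_axis below 0.035 m or distance between the grasp point and handle_mid below 0.035 m).
It fails at once if the drill is lifted more than 10 mm or tipped over in its cradle (z of drill in the frame of cradle above 0.022 m or angle between drill's own z axis and vertical above 0.2 rad).
It fails at once if the screw tray, a hinge or the screwdriver is moved more than 25 mm (distance of any of screw_box, hinge_left, hinge_right, screwdriver from where it was at the start of the episode above 0.025 m).
It also fails if it takes over 61 s, if anything falls off the work surface, if the arm or the gripper's body presses on something with over 40 N, if the wrist force passes 120 N, or if a joint passes its speed limit or range.

## Working session

There is one attempt and no reset: what is moved stays moved. The work goes in short steps, Python scripts to look and compute and a shell command to move; the robot and the scene stay as the last step left them, time stands still between calls to the robot, and variables do not carry over. Pictures are saved under pics/ and viewed, about 8 in all and at most 12, crops included, and the job is handed in when it is done.

```bash
mkdir -p pics
cat > h.py <<'E'
import numpy as np, cv2
from station import get_obs, vision, order, finder
from scipy.optimize import least_squares
def cap(n,save=None):
    p=vision.capture(n)
    if save: cv2.imwrite('pics/'+save+'.png',p['img'][:,:,::-1])
    return p
def ray(p,uv,fish=False):
    f=p['img'].shape[0]/2/np.tan(np.radians(p['vfov']/2)); T=np.array(p['world_from_camera'])
    a=(uv[0]-p['cx'])/f; b=(uv[1]-p['cy'])/f
    if fish:
        r=np.hypot(a,b); s=np.sin(r)/max(r,1e-9); d=np.array([a*s,-b*s,-np.cos(r)])
    else: d=np.array([a,-b,-1.])
    d=T[:3,:3]@d; return T[:3,3],d/np.linalg.norm(d)
def tri(rs):
    A=sum(np.eye(3)-np.outer(d,d) for o,d in rs); b=sum((np.eye(3)-np.outer(d,d))@o for o,d in rs)
    x=np.linalg.solve(A,b); return x,[np.linalg.norm((np.eye(3)-np.outer(d,d))@(x-o)) for o,d in rs]
def atz(r,z): o,d=r; return o+d*(z-o[2])/d[2]
E
cat > a.py <<'E'
from h import *
P={n:cap(n,n+'0') for n in('scene','top','wrist')}
for n,p in P.items(): print(n,p['vfov'],p['cx'],p['cy'],np.round(p['world_from_camera'],3).tolist())
for q in 'drill cradle collar_top collar_axis shifter motor_axis handle_mid screw_box hinge_left screwdriver'.split():
    for n,p in P.items(): print(q,n,[(np.round(r['position']).tolist(),round(r['conf'],2)) for r in finder.spot_point(p,q)[:3]])
cv2.imwrite('pics/all.png',cv2.resize(np.hstack([P['scene']['img'],P['top']['img']]),(1024,384))[:,:,::-1])
E
python3 a.py
```

```text
scene 48.43121850898103 262.94735619889804 192.9081021999302 [[0.986, -0.133, 0.104, 0.716], [0.169, 0.733, -0.659, -0.57], [0.011, 0.667, 0.745, 0.998], [0.0, 0.0, 0.0, 1.0]]
top 55.09537459515313 253.59122851919625 197.81975154800574 [[0.012, 0.989, -0.147, 0.421], [-1.0, 0.017, 0.026, 0.195], [0.029, 0.147, 0.989, 1.1], [0.0, 0.0, 0.0, 1.0]]
wrist 65.70646984690485 250.49025469957616 190.38102447035055 [[0.752, -0.637, -0.167, 0.424], [0.659, 0.727, 0.193, 0.466], [-0.001, -0.256, 0.967, 0.384], [0.0, 0.0, 0.0, 1.0]]
drill scene [([247.0, 256.0], 0.61)]
drill top [([284.0, 201.0], 0.9), ([264.0, 187.0], 0.54)]
drill wrist []
cradle scene [([231.0, 169.0], 0.85), ([245.0, 257.0], 0.74)]
cradle top [([176.0, 237.0], 0.88), ([286.0, 202.0], 0.79)]
cradle wrist [([238.0, 172.0], 0.76)]
collar_top scene [([261.0, 180.0], 0.9)]
collar_top top []
collar_top wrist []
collar_axis scene [([258.0, 189.0], 0.62)]
collar_axis top [([263.0, 186.0], 0.69)]
collar_axis wrist []
shifter scene [([241.0, 202.0], 0.54), ([248.0, 258.0], 0.21)]
shifter top [([300.0, 192.0], 0.5)]
shifter wrist []
motor_axis scene [([241.0, 221.0], 0.68)]
motor_axis top []
motor_axis wrist []
handle_mid scene [([244.0, 228.0], 0.81)]
handle_mid top [([296.0, 198.0], 0.86)]
handle_mid wrist []
screw_box scene [([286.0, 280.0], 0.65)]
screw_box top [([302.0, 167.0], 0.83), ([301.0, 191.0], 0.28)]
screw_box wrist []
hinge_left scene [([245.0, 255.0], 0.27)]
hinge_left top [([237.0, 220.0], 0.64)]
hinge_left wrist [([196.0, 288.0], 0.74)]
screwdriver scene [([198.0, 254.0], 0.84)]
screwdriver top [([292.0, 246.0], 0.55)]
screwdriver wrist []
```

```bash
cat > b.py <<'E'
import cv2,numpy as np
s=cv2.imread('pics/scene0.png')[100:330,140:370];t=cv2.imread('pics/top0.png')[90:320,130:360]
cv2.imwrite('pics/c0.png',np.hstack([cv2.resize(s,(400,400),interpolation=3),cv2.resize(t,(400,400),interpolation=3)]))
E
python3 b.py
python3 - <<'E'
from h import *
S=cap('scene');T=cap('top')
for q,a,b in [('drill',(247,256),(284,201)),('axis',(258,189),(263,186)),('shifter',(241,202),(300,192)),('handle',(244,228),(296,198)),('cradle',(245,257),(286,202)),('white',(231,169),(176,237))]:
    print(q,*[np.round(v,3) for v in tri([ray(S,a),ray(T,b)])])
E
```

```text
drill [0.574 0.073 0.002] [0.002 0.002]
axis [0.587 0.149 0.197] [0.002 0.002]
shifter [0.565 0.062 0.241] [0. 0.]
handle [0.567 0.059 0.145] [0.003 0.003]
cradle [0.571 0.067 0.005] [0.003 0.003]
white [0.46  0.391 0.01 ] [0.004 0.004]
```

View pics/c0.png

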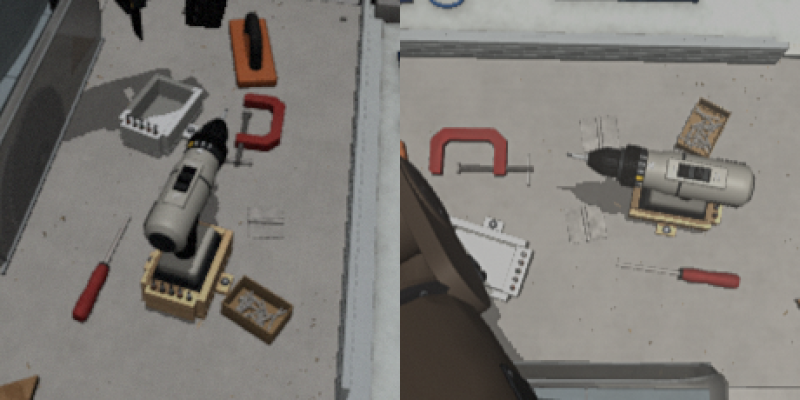

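The view shows the drill standing in the tan cradle, pointing to world +y. The collar is at scene px (261,180). The shifter is at (241,202) and sits rearward. The white look-alike cradle is to the upper left. I'll move over the drill for a close view.

```bash
python3 -m jog '[[0,0,0,0.026,-0.08],[0,0,0,0.026,-0.08],[0,0,0,0.026,-0.08],[0,0.013,-0.04,0,-0.08],[0,0.013,-0.04,0,-0.08],[0,0.013,-0.04,0,-0.08],[0,0.013,-0.04,0,-0.08],[0,0.013,-0.04,0,-0.08],[0,0.013,-0.04,0,-0.08],[0,0.013,-0.04,0,-0.08],[0,0.013,-0.04,0,-0.09],[0,0,0,0,0]]'
cat > c.py <<'E'
from h import *
import sys
o=get_obs(); print(o['clock'],np.round(o['ee_pos'],4),np.round(o['eef_rot'],3).tolist(),np.round(o['contact_force'],2),np.round(o['qpos'],2))
w=cap('wrist',sys.argv[1]);s=cap('scene');t=cap('top')
for q in 'collar_top collar_axis shifter motor_axis drill'.split():
    rs=[]
    for p,n in((w,'wrist'),(s,'scene'),(t,'top')):
        r=finder.spot_point(p,q)[:1]
        if r: rs.append(ray(p,r[0]['position'],n=='wrist')); print(q,n,np.round(r[0]['position'],1),round(r[0]['conf'],2),np.round(atz(rs[-1],{'collar_top':.237,'shifter':.2505,'drill':.012}.get(q,.207)),4))
    if len(rs)>1: print('   tri',*[np.round(v,4) for v in tri(rs)])
E
python3 c.py w1
```

```text
clock: 2.95
ee_pos: [0.5755, 0.0877, 0.3701]
eef_rot: [[0.177, 0.984, 0.0], [0.984, -0.177, -0.001], [-0.001, 0.0, -1.0]]
contact_force: [-0.0, 0.2, -0.1]
grip_width: 0.0048
2.95 [0.5755 0.0877 0.3701] [[0.177, 0.984, 0.0], [0.984, -0.177, -0.001], [-0.001, 0.0, -1.0]] [-0.    0.24 -0.13] [ 0.04  0.36  1.56 -0.    1.22  0.22]
collar_top wrist [254.8 132.5] 0.79 [0.5894 0.1441 0.237 ]
collar_top scene [257.4 178.6] 0.67 [0.5877 0.1475 0.237 ]
collar_top top [264.8 182.7] 0.96 [0.5867 0.146  0.237 ]
   tri [0.588  0.1453 0.2388] [0.0018 0.0004 0.0018]
collar_axis wrist [250.8 131.9] 0.73 [0.5862 0.1432 0.207 ]
collar_axis scene [258.  186.3] 0.63 [0.5889 0.1496 0.207 ]
collar_axis top [266.3 185.2] 0.69 [0.5862 0.1405 0.207 ]
   tri [0.5871 0.1427 0.2134] [0.0013 0.003  0.0027]
shifter wrist [254.3 247.3] 0.48 [0.5736 0.0574 0.2505]
shifter scene [242.3 201. ] 0.43 [0.5684 0.058  0.2505]
   tri [0.5711 0.0573 0.2513] [0.0025 0.0025]
motor_axis scene [240.3 217.7] 0.79 [0.5656 0.0427 0.207 ]
drill scene [246.5 254.9] 0.7 [0.5718 0.0694 0.012 ]
drill top [286.6 203.3] 0.69 [0.5684 0.0673 0.012 ]
   tri [0.5701 0.0681 0.0128] [0.0019 0.0019]
```

View pics/w1.png

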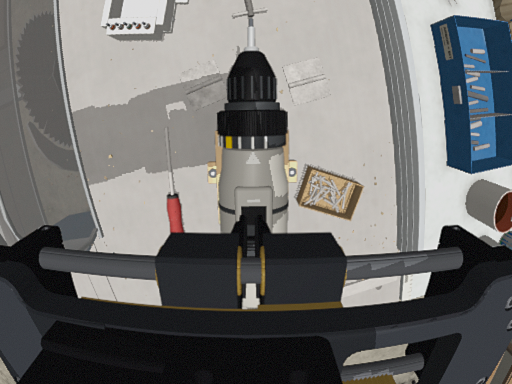

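The close view shows the arrow at px (252,157) and the yellow mark at (229,142). That is about 20 mm to the left, so the collar is two clicks short. The tool is aligned with the drill. I'll do the shifter first.

```bash
python3 -m jog '[[0,-0.005,-0.027,0,0],[0,-0.005,-0.029,0,0],[0,0,0,-0.022,0],[0,0,0,-0.012,0],[0,0,0,-0.012,0],[0,0,0,0,0],[0,0,0,0,0]]'
cat > d.py <<'E'
from h import *
import sys
t=sys.argv[1]
s=cap('scene');w=cap('wrist',t+'w')
a=cv2.resize(s['img'][150:270,190:310],(400,400),interpolation=2);b=cv2.resize(w['img'][100:300,150:350],(400,400),interpolation=2)
cv2.imwrite('pics/'+t+'.png',np.hstack([a,b])[:,:,::-1])
E
python3 d.py s1
```

```text
clock: 4.55
ee_pos: [0.5645, 0.0361, 0.3244]
eef_rot: [[0.17, 0.986, -0.0], [0.986, -0.17, 0.0], [0.0, -0.0, -1.0]]
contact_force: [-0.2, 0.7, -0.3]
grip_width: 0.0004
```

View pics/s1.png

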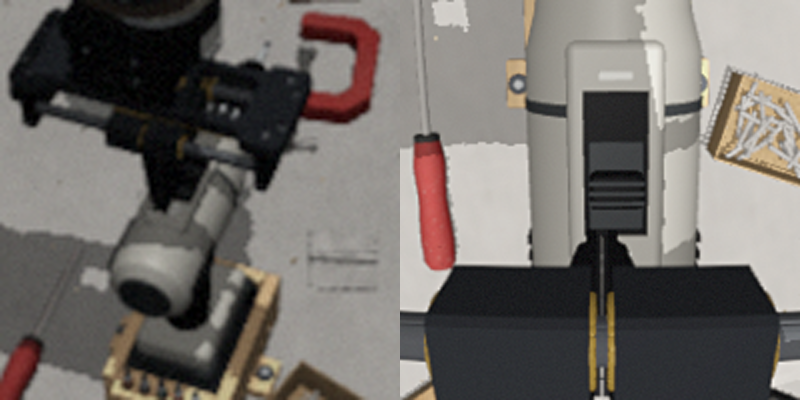

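The fingertip is just behind the shifter (crop px 605,235), low over the deck and about 4 mm off-centre, which is fine. I'll push forward.

```bash
python3 -m jog '[[0,0.001,0.004,0,0],[0,0.001,0.004,0,0],[0,0.001,0.004,0,0],[0,0.001,0.004,0,0],[0,0,0,0,0]]'; python3 -m jog '[[0,0.0005,0.002,0,0],[0,0.0005,0.002,0,0],[0,0,0,0,0]]'; python3 -m jog '[[0,0.0005,0.002,0,0],[0,0,0,0,0]]'
```

```text
clock: 5.15
ee_pos: [0.5683, 0.0521, 0.3243]
eef_rot: [[0.17, 0.985, 0.0], [0.985, -0.17, -0.0], [-0.0, 0.0, -1.0]]
contact_force: [-0.2, -0.2, -0.1]
grip_width: 0.0003
clock: 5.45
ee_pos: [0.5693, 0.0557, 0.3243]
eef_rot: [[0.17, 0.985, -0.0], [0.985, -0.17, -0.001], [-0.001, 0.0, -1.0]]
contact_force: [0.6, -2.9, 0.8]
grip_width: 0.0003
clock: 5.65
ee_pos: [0.5698, 0.0575, 0.3244]
eef_rot: [[0.17, 0.985, 0.0], [0.985, -0.17, -0.0], [-0.0, 0.0, -1.0]]
contact_force: [-2.1, -5.7, 3.1]
grip_width: 0.0003
```

```bash
python3 d.py s2
```

```text
(no output)
```

View pics/s2.png

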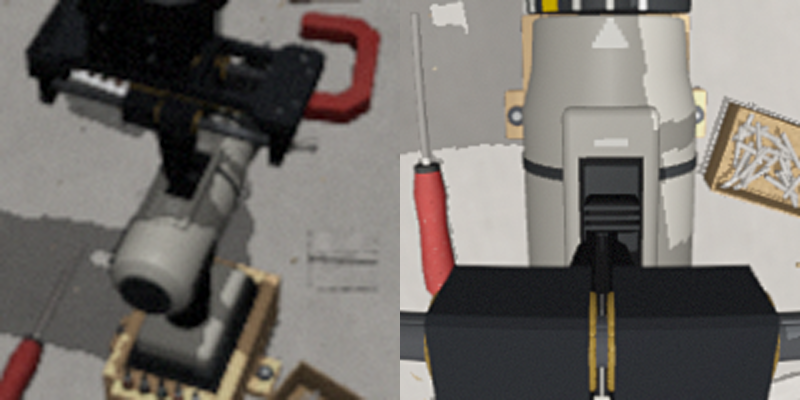

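The ridge has moved about 12 mm relative to the slot. I'll push a little more to find the stop.

```bash
python3 -m jog '[[0,0.0003,0.0015,0,0],[0,0,0,0,0]]'; python3 -m jog '[[0,0.0003,0.0015,0,0],[0,0,0,0,0]]'; python3 -c "
from h import *
w=cap('wrist','s3'); print(w['img'][150:225,252:262].mean(1).mean(1).astype(int).tolist())
cv2.imwrite('pics/s3.png',cv2.resize(w['img'][150:240,215:295],(640,600),interpolation=2)[:,:,::-1])"
```

```text
clock: 5.95
ee_pos: [0.5701, 0.0591, 0.3245]
eef_rot: [[0.17, 0.985, 0.0], [0.985, -0.17, -0.0], [-0.0, 0.0, -1.0]]
contact_force: [-2.0, -4.1, 4.2]
grip_width: 0.0005
clock: 6.15
ee_pos: [0.5704, 0.0606, 0.3245]
eef_rot: [[0.17, 0.985, 0.0], [0.985, -0.17, -0.0], [-0.0, 0.0, -1.0]]
contact_force: [-1.4, -4.9, 3.6]
grip_width: 0.0005
[170, 171, 172, 144, 128, 144, 153, 161, 167, 171, 171, 170, 170, 170, 170, 170, 169, 169, 170, 181, 203, 204, 202, 186, 168, 169, 171, 171, 138, 49, 30, 34, 35, 57, 70, 70, 69, 69, 69, 69, 68, 68, 68, 68, 68, 69, 66, 28, 11, 11, 19, 27, 36, 55, 67, 49, 32, 35, 54, 66, 44, 29, 36, 61, 64, 34, 24, 36, 33, 30, 28, 20, 16, 15, 15]
```

View pics/s3.png

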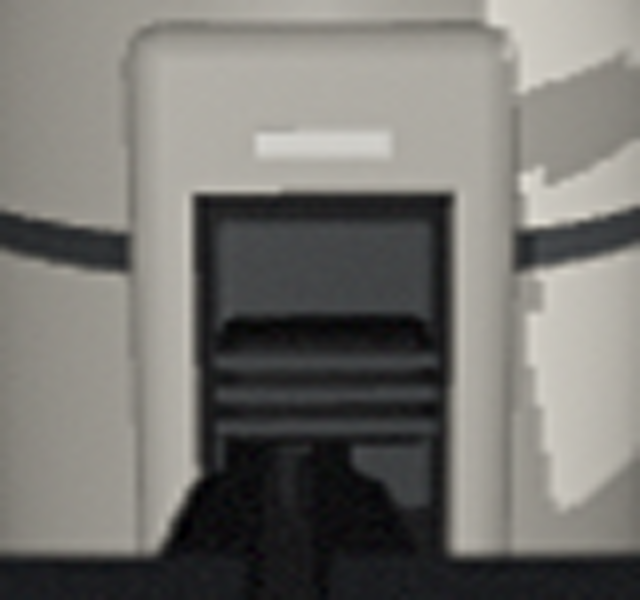

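The slide plate's front edge is at the slot's end with about a 2 mm gap. The force holds constant while the drill rocks slightly, so it is at the stop. I'll back off and move over to the collar, looking on the way.

```bash
python3 -m jog '[[0,-0.001,-0.006,0,0],[0,0,0,0.03,0],[0,0.004,0.005,0,0],[0,0,0,0,0]]'
python3 - <<'E'
from h import *
w=cap('wrist','s4');s=cap('scene');t=cap('top')
for q,z in(('collar_top',.237),('shifter',.2505)):
  for n,p in(('wrist',w),('scene',s),('top',t)):
    r=finder.spot_point(p,q)[:1]
    if r: print(q,n,np.round(r[0]['position'],1),round(r[0]['conf'],2),np.round(atz(ray(p,r[0]['position'],n=='wrist'),z),4))
cv2.imwrite('pics/s4.png',cv2.resize(w['img'][90:250,170:330],(600,600),interpolation=2)[:,:,::-1])
E
```

```text
clock: 6.6
ee_pos: [0.5737, 0.0601, 0.3543]
eef_rot: [[0.17, 0.985, 0.001], [0.985, -0.17, 0.001], [0.001, 0.001, -1.0]]
contact_force: [-0.1, -0.6, 0.1]
grip_width: 0.0008
collar_top wrist [250.   91.4] 0.55 [0.5889 0.147  0.237 ]
collar_top scene [255.2 179.2] 0.78 [0.5828 0.1445 0.237 ]
collar_top top [264.7 185.9] 0.85 [0.5789 0.1462 0.237 ]
shifter wrist [248.9 204.6] 0.84 [0.5749 0.0704 0.2505]
shifter scene [258.8 177.1] 0.63 [0.5925 0.1403 0.2505]
```

View pics/s4.png

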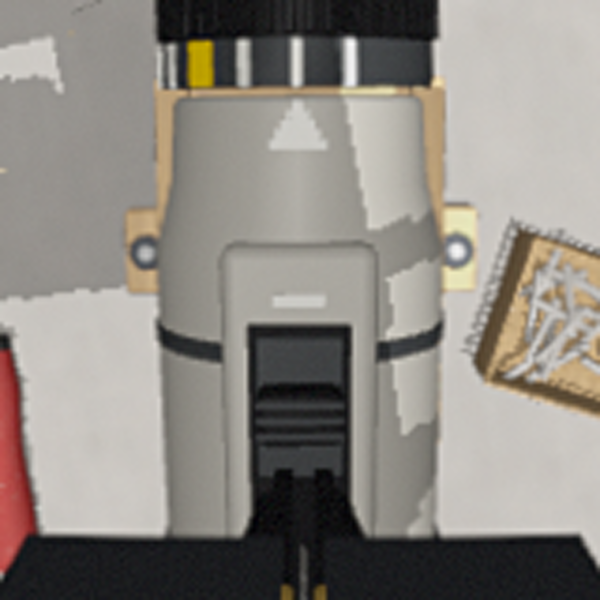

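The shifter is fully forward (0.0704, against 0.0573 before). The yellow mark at (200,62) is two marks left of the arrow (297,125). Now the collar.

```bash
python3 -m jog '[[0,0.003,0.03,0,0],[0,0.003,0.03,0,0],[0,0.003,0.029,0,0],[0,0,0,-0.02,0],[0,0,0,-0.009,0],[0,0,0,0,0]]';python3 -m jog '[[0,0,0,-0.005,0],[0,0,0,-0.003,0],[0,0,0,0,0]]'
```

```text
clock: 7.65
ee_pos: [0.582, 0.1484, 0.3239]
eef_rot: [[0.17, 0.985, -0.003], [0.985, -0.17, -0.0], [-0.001, -0.002, -1.0]]
contact_force: [-0.0, -0.2, 0.1]
grip_width: 0.0004
clock: 7.95
ee_pos: [0.5824, 0.1483, 0.3172]
eef_rot: [[0.171, 0.985, 0.0], [0.985, -0.171, -0.0], [-0.0, 0.0, -1.0]]
contact_force: [0.6, -0.1, 0.2]
grip_width: 0.0007
```

```bash
python3 -m jog '[[0,0,0,-0.001,0],[0,0,0,0,0]]';python3 -m jog '[[0,0,0,-0.001,0],[0,0,0,0,0]]';python3 -m jog '[[0,0,0,-0.001,0],[0,0,0,0,0]]'
```

```text
clock: 8.15
ee_pos: [0.5824, 0.1486, 0.3164]
eef_rot: [[0.17, 0.985, 0.0], [0.985, -0.17, -0.0], [0.0, 0.0, -1.0]]
contact_force: [0.6, 0.1, 0.2]
grip_width: 0.0003
clock: 8.35
ee_pos: [0.5824, 0.1487, 0.3152]
eef_rot: [[0.17, 0.985, 0.0], [0.985, -0.17, -0.0], [0.0, 0.0, -1.0]]
contact_force: [0.8, 0.1, -0.4]
grip_width: 0.0003
clock: 8.55
ee_pos: [0.5825, 0.1487, 0.3148]
eef_rot: [[0.17, 0.985, 0.001], [0.985, -0.17, 0.0], [0.0, 0.001, -1.0]]
contact_force: [0.3, -0.5, 3.0]
grip_width: 0.0002
```

```bash
python3 -m jog '[[0,0,0,-0.001,0],[0,0,0,0,0]]';python3 -m jog '[[0,0.002,-0.0003,0,0],[0,0.002,-0.0004,0,0],[0,0,0,0,0]]';python3 -m jog '[[0,0.002,-0.0003,0,0],[0,0.002,-0.0004,0,0],[0,0,0,0,0]]';python3 -m jog '[[0,0.002,-0.0003,0,0],[0,0.001,0,0,0],[0,0,0,0,0]]'
```

```text
clock: 8.75
ee_pos: [0.5827, 0.1487, 0.3146]
eef_rot: [[0.17, 0.985, 0.002], [0.985, -0.17, 0.0], [0.001, 0.002, -1.0]]
contact_force: [-2.3, -1.2, 10.1]
grip_width: 0.0007
clock: 9.05
ee_pos: [0.5865, 0.1483, 0.315]
eef_rot: [[0.17, 0.985, 0.002], [0.985, -0.17, 0.001], [0.001, 0.002, -1.0]]
contact_force: [-4.4, 1.9, 15.4]
grip_width: 0.0003
clock: 9.35
ee_pos: [0.5911, 0.1475, 0.3149]
eef_rot: [[0.17, 0.985, 0.004], [0.985, -0.17, 0.001], [0.001, 0.004, -1.0]]
contact_force: [6.2, -1.3, 6.9]
grip_width: 0.0008
clock: 9.65
ee_pos: [0.5936, 0.147, 0.3146]
eef_rot: [[0.17, 0.985, 0.002], [0.985, -0.17, 0.0], [0.001, 0.002, -1.0]]
contact_force: [-2.0, -1.4, 10.8]
grip_width: 0.0002
```

The force sign flipped and then went back to about zero, which suggests one click passed. I'll lift and look.

```bash
python3 -m jog '[[0,0,0,0.02,0],[0,-0.006,-0.033,0.015,0],[0,-0.006,-0.033,0,0],[0,0,0,0,0]]'
python3 - <<'E'
from h import *
w=cap('wrist')
cv2.imwrite('pics/s5.png',cv2.resize(w['img'][80:240,170:330],(600,600),interpolation=2)[:,:,::-1])
E
```

```text
clock: 10.05
ee_pos: [0.5809, 0.0783, 0.3487]
eef_rot: [[0.172, 0.985, 0.001], [0.985, -0.172, -0.001], [-0.001, 0.001, -1.0]]
contact_force: [0.2, 0.2, -0.3]
grip_width: 0.0005
```

View pics/s5.png

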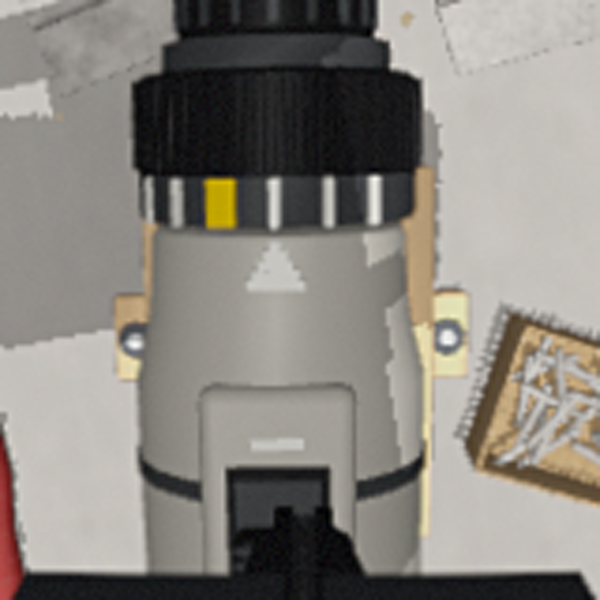

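One click is done: yellow at (220,203) is now one mark left of the arrow (275,268). I'll repeat the stroke.

```bash
python3 -m jog '[[0,0.001,0.035,0,0],[0,0.001,0.035,0,0],[0,0,0,-0.015,0],[0,0,0,-0.015,0],[0,0,0,-0.002,0],[0,0,0,0,0]]';python3 -m jog '[[0,0,0,-0.001,0],[0,0,0,-0.001,0],[0,0,0,0,0]]'
```

```text
clock: 10.7
ee_pos: [0.5834, 0.1515, 0.3161]
eef_rot: [[0.17, 0.985, -0.001], [0.985, -0.17, -0.0], [-0.0, -0.001, -1.0]]
contact_force: [0.1, 0.1, 0.6]
grip_width: 0.0005
clock: 11.0
ee_pos: [0.5835, 0.1509, 0.3149]
eef_rot: [[0.17, 0.985, 0.001], [0.985, -0.17, 0.0], [0.0, 0.001, -1.0]]
contact_force: [0.1, 0.5, 2.1]
grip_width: 0.0004
```

```bash
python3 -m jog '[[0,0,0,-0.001,0],[0,0,0,0,0]]';python3 -m jog '[[0,0.002,-0.0003,0,0],[0,0.002,-0.0004,0,0],[0,0,0,0,0]]';python3 -m jog '[[0,0.002,-0.0003,0,0],[0,0.002,-0.0004,0,0],[0,0,0,0,0]]';python3 -m jog '[[0,0.002,-0.0003,0,0],[0,0.001,0,0,0],[0,0,0,0,0]]'
```

```text
clock: 11.2
ee_pos: [0.5836, 0.1509, 0.3147]
eef_rot: [[0.17, 0.985, 0.002], [0.985, -0.17, 0.0], [0.001, 0.002, -1.0]]
contact_force: [-2.5, -0.2, 9.2]
grip_width: 0.0005
clock: 11.5
ee_pos: [0.5875, 0.1505, 0.3151]
eef_rot: [[0.17, 0.985, 0.002], [0.985, -0.17, 0.001], [0.001, 0.002, -1.0]]
contact_force: [-5.6, 1.8, 14.4]
grip_width: 0.0006
clock: 11.8
ee_pos: [0.592, 0.1497, 0.3149]
eef_rot: [[0.17, 0.985, 0.003], [0.985, -0.17, 0.001], [0.001, 0.003, -1.0]]
contact_force: [4.3, 0.1, 7.1]
grip_width: 0.0009
clock: 12.1
ee_pos: [0.5947, 0.1492, 0.3145]
eef_rot: [[0.17, 0.985, 0.002], [0.985, -0.17, 0.0], [0.001, 0.002, -1.0]]
contact_force: [-0.6, 0.9, 8.4]
grip_width: 0.0006
```

Same signature as before. I'll lift, back off and check.

```bash
python3 -m jog '[[0,0,0,0.02,0],[0,-0.006,-0.033,0.03,0],[0,-0.006,-0.035,0.03,0],[0,0,0,0,0],[0,0,0,0,0]]'
python3 - <<'E'
from h import *
w=cap('wrist'); print(np.round(get_obs()['contact_force'],2))
cv2.imwrite('pics/s6.png',cv2.resize(w['img'][80:280,170:330],(480,600),interpolation=2)[:,:,::-1])
for q in('collar_top','shifter'):
  for r in finder.spot_point(w,q)[:1]: print(q,r['conf'],atz(ray(w,r['position'],True),.237 if q[0]=='c' else .2505))
E
```

```text
clock: 12.6
ee_pos: [0.5823, 0.0807, 0.3937]
eef_rot: [[0.172, 0.985, 0.001], [0.985, -0.172, 0.0], [0.0, 0.001, -1.0]]
contact_force: [0.3, -0.0, -1.1]
grip_width: 0.0004
[-0.15 -0.29  0.04]
collar_top 0.65 [0.58818853 0.14613858 0.237     ]
shifter 0.58 [0.57409591 0.07137053 0.2505    ]
```

View pics/s6.png

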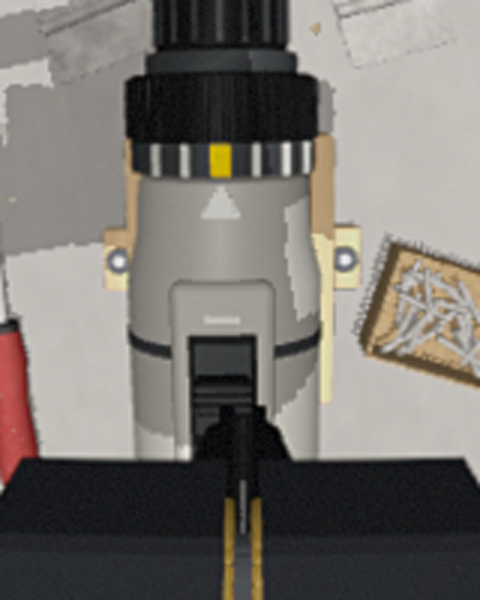

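The yellow mark (221,160) is centred on the arrow (221,200). The shifter is forward, and the drill is upright and undisturbed. I'll raise the hand clear and hand in.

```bash
python3 -m jog '[[0,0,0,0.03,0],[0,0,0,0.03,0],[0,-0.03,0,0,0],[0,-0.03,0,0,0],[0,0,0,0,0],[0,0,0,0,0]]'; python3 -c "
from h import *
print(np.round(get_obs()['contact_force'],2)); print(order.hand_in())"
```

```text
clock: 13.35
ee_pos: [0.5224, 0.0819, 0.453]
eef_rot: [[0.169, 0.986, -0.0], [0.986, -0.169, 0.0], [-0.0, -0.0, -1.0]]
contact_force: [0.2, -0.5, -0.0]
grip_width: 0.0007
[ 0.22 -0.48 -0.03]
the job is handed in; nothing more can be done
None
```

The drill is set up and the job is handed in at about 13.4 s of the 61 s allowed; no verdict was reported.

- **Gear:** With the shut fingertips I pushed the shifter forward to its stop. The camera put its travel at about 13–14 mm, above the 11.5 mm needed. A gap of about 2 mm stayed visible in front of its slide plate. I took that as slot clearance, because the push force stayed level at 4–6 N while the finger moved on. I think the drill was rocking slightly in its play.
- **Clutch:** I rubbed the collar round two clicks from above, pressing with up to about 15 N. The last close view shows the yellow mark centred on the arrow.
- **Drill and surroundings:** In that view the drill stands seated and upright, and the tray and the parts of the hinge and screwdriver in frame look undisturbed. I did not measure their positions.
- **Hand:** It is well above the drill, with the contact force near zero.
- **Disagreements:** The scene and top camera networks sometimes disagreed with the wrist camera. One put the shifter at the collar, and the collar estimates differed by up to 10 mm. I relied on the wrist views.

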